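Chock the pipe, then swing its gate away

TASK

The pipe on the sloping rack is held only by the swing gate on its low side. Push the wooden wedge chock up the slope, thin edge first, until it sits snug under the middle of the pipe's low side, without shoving the pipe up the slope; then swing the gate open downhill, as far as it goes, by its upright peg, so that the chock alone keeps the pipe where it was. Leave the nut on the rack where it lies.

Things in the scene. Friction and masses are not known exactly. Their poses are not given: they have to be found in the camera images.
- rack: Bare steel plate 320 x 200 mm on bearers, fixed, sloping 7 deg (0.122 rad), low open end roughly toward the robot, 18 mm lip at the high end. Origin: middle of the plate's upper surface, 30 mm above the bench. x runs straight up the slope, y across it (level, left when looking uphill), z square to the plate. A hinge post 18 mm thick stands at x 5.5, y 88 mm.
- pipe: Loose steel pipe, 76 mm diameter, 130 mm long, open ends, 0.5 to 0.95 kg, across the slope. Origin: middle of its axis; y is the axis (x, z turn as it rolls). It starts resting on the gate, axis at about x 49 mm, y within 6 mm of 0 in the rack's frame. It rolls freely, off the low end if nothing holds it. Once chocked it rests on the chock alone.
- chock: Loose wooden wedge, 90 long, 60 wide, 32 mm high, 0.25 to 0.45 kg, on the rack downhill of the gate, thin edge toward the pipe within 0.2 rad, y within 12 mm of the rack's 0. Origin: centre of underside; x to the thin edge, z up. Upright back at x -45; flat top to x -7, then a 30 deg face to the 2 mm thick toe at x 45 mm. Friction holds it where left. Passes under the gate's bar.
- chock_toe (a point): Middle of the chock's thin leading edge, at the underside. The face touches the resting pipe when this is at x 35 to 36 mm in the rack's frame (pipe axis minus 14 mm). Pushed farther it rolls the pipe uphill with hardly any resistance (about 1 N more than the 2 to 3 N that push the chock), so contact is hardly felt.
- chock_back (a point): Middle of the chock's upright back face, 16 mm above its underside.
- gate (a joint): Gate angle, rad: 0 shut, across the pipe's low side; grows as it swings downhill to its stop at 1.25. Turns about the rack's z through point gate_hinge. Stiff: stays where left, about 2 N at the peg moves it. Steel bar 12 mm thick, 44 to 60 mm above the plate, 133 mm long; upright round peg 14 mm thick, 60 to 120 mm above the plate, 123 mm from the hinge axis.
- gate_peg (a point): Centre of the top of the gate's upright peg (120 mm above the plate). The pipe's top is 76 mm above the plate, just uphill of the peg.
- gate_hinge (a point): Point of the gate's hinge axis on the plate's surface; at the left end of the gate, seen looking uphill. With the gate shut the peg lies 123 mm to the right of it (rack -y).
- nut_m20: Steel hex nut, 34 mm wide, 16 mm high, a bystander lying on the rack, at its right edge beside the chock; leave it alone. Origin: centre of its underside.

How it is judged:
By the outcome, as a careful person would: the job done as asked, in the order asked, and still so for the second after the job is handed in, with the robot touching nothing.
It also fails if it takes over 59 s, if anything falls off the work surface, if the arm or the gripper's body presses on something with over 40 N, if the wrist force passes 120 N, or if a joint passes its speed limit or range.

ROBOT

A 6-joint arm with a two-finger parallel gripper is mounted at the origin on a cart in front of the work surface, level with it; the furniture and walls round the work are solid. World frame = base frame: x ahead of the robot, y to its left, z up, the work surface at z = 0. Lengths are in mm, angles in rad, forces in N, time in s.
With the tool pointing down it reaches from about 300 to 850 mm from the base axis. Payload 4.2 kg.
Tool frame: the origin (TCP) lies midway between the tips of the shut fingers; the grasp point (between the pads) lies r.tcp_to_grasp behind it (r.tcp_to_grasp is the distance from the TCP to the grasp point, in mm); z points along the fingers, x is the direction in which the jaws open and shut, and the axes are right-handed (so a half turn about z gives the same grasp; the last joint's range is limited). The gripper opens to 91 mm and grips with 3 to 60 N. Pads are 32 mm wide; open, the fingers measure 118 mm over their backs; the gripper's body (76 mm by 178 mm) begins 60 mm behind the grasp point.
Start: joints at [-1.201, 0.32, 1.565, -0, 1.257, -0.02], TCP at [218.506, -531.882, 213.976] pointing down, gripper open.
Joint ranges: [-3.11, 3.11], [-0.84, 2.01], [0.21, 2.61], [-1.34, 4.49], [0.05, 2.63], [-2.56, 2.56]. Speed limits (rad/s): [2.57, 2.57, 3.14, 3.14, 3.14, 3.14].

INTERFACE

Orientations are given as a 3x3 rotation matrix whose columns are the frame's x, y, z axes.
In Python, from workcell import monitor, vision, r gives the robot as it stands.
- The arm moves only by the tool jog_arm, never from a script. Its argument "increments" is a list of rows, each a list of 3 entries, a list of its own where there are three numbers: the turn, a rotation vector about the tool's x, y, z in rad, then the shift along the tool's x, y, z in mm, then the finger opening in mm, from 0 to 91.2. In form: [[[wx, wy, wz], [x, y, z], grip], ...]. A call has 1 to 12 rows; each row shifts and turns the commanded pose from where the row before left it, along the tool's axes as they then stand; what a row does not reach is not made up. A row lasts 1/12 s, in which the tool goes at most 41.7 mm and 7.16 degrees, less where a joint would pass 70% of its speed; a pose out of reach is approached as far as the arm can. A call is refused whole if a number of a shift passes 41.7 or a number of a turn 0.125, either way. A call with a gripper value outside its range is refused whole. The fingers move at their own pace and stop on an object; "newtons" is the grip in N (left out, the last holds). Time passes only in rows, so rows that do not move let the fingers close. It gives the time, the measured TCP pose, the force and the opening at its end, in the units of the state.
- monitor.read_state(): the state, without advancing time (a new reading comes with each control period).
- vision.snapshot(name): name is "scene" or "top"; returns a dict with "image" (420x560x3 uint8, red, green, blue), "fx", "fy", "cx", "cy" (pixels), "view" (4x4, takes a point from world to camera coordinates). Camera axes: x right, y down, z forward; pixel columns grow to the right and rows downward; lengths in mm; the calibration is good to about 2 mm. A picture is of the moment at which its call begins. There is no depth.
- r.sign_off(): hands the job in, once; it reports no verdict.
The state is a dict: "t": time; "qpos": joint angles; "qd": joint speeds; "joint_efforts": joint torques, N m; "tcp_pos": TCP position; "eef_rot": TCP orientation; "ft_force": force on the tool from outside, world axes, zero at the start; "moment": the same for the moment, N m; "grip_width": finger opening in mm.
Only numpy, scipy, OpenCV 4.12 (cv2) and the standard library are available. Lean on these libraries where they do the work, as an engineer would, in place of code of your own. Each camera call takes 0.05 s, during which the arm holds its last target.

## Working session

There is one attempt and no reset: what is moved stays moved. The work goes in short steps, Python scripts to look and compute and a tool call to move; the robot and the scene stay as the last step left them, time stands still between calls to the robot, and variables do not carry over. Pictures are saved under pics/ and viewed, and the job is handed in when it is done.

Besides the shell and the picture viewer there is one more tool, called after "Call:" in YAML: its name, and indented under it one key for each argument. jog_arm: Moves the arm, as the interface text tells. Its arguments: {"type":"object","properties":{"increments":{"type":"array"},"newtons":{"type":"number"}},"required":["increments"]}

```bash
mkdir -p pics; cat > h.py <<'E'
import numpy as np,cv2
from workcell import monitor,vision,r
def snap(n,f):
    s=vision.snapshot(n); cv2.imwrite('pics/'+f,s['image'][:,:,::-1]); np.savez('pics/'+f[:-4]+'.npz',**s); return s
def ray(s,u,v):
    V=np.array(s['view']);R=V[:3,:3];t=V[:3,3]
    d=R.T@np.array([(u-s['cx'])/s['fx'],(v-s['cy'])/s['fy'],1]);c=-R.T@t
    return c,d/np.linalg.norm(d)
def proj(s,p):
    V=np.array(s['view']);q=V[:3,:3]@np.array(p)+V[:3,3]
    return np.array([s['fx']*q[0]/q[2]+s['cx'],s['fy']*q[1]/q[2]+s['cy']])
def tri(s1,p1,s2,p2):
    c1,d1=ray(s1,*p1);c2,d2=ray(s2,*p2)
    x=np.linalg.lstsq(np.array([d1,-d2]).T,c2-c1,rcond=None)[0]
    a=c1+x[0]*d1;b=c2+x[1]*d2
    return (a+b)/2,np.linalg.norm(a-b)
E
python3 - <<'E'
from h import *
for n in('scene','top'):
    s=snap(n,n+'0.png'); print(n,s['fx'],s['fy'],s['cx'],s['cy'],np.round(s['view'],3).tolist())
print(monitor.read_state(),r.tcp_to_grasp)
E
```

```text
scene 512.1865596675922 512.1865596675922 276.1277303655184 209.07233630436832 [[0.416, -0.909, 0.024, -510.038], [-0.427, -0.218, -0.877, 256.73], [0.803, 0.355, -0.479, 659.94], [0.0, 0.0, 0.0, 1.0]]
top 443.80023675420506 443.80023675420506 269.00178502847757 201.8702568110875 [[0.007, -1.0, 0.029, -328.401], [-0.998, -0.008, -0.054, 479.29], [0.055, -0.029, -0.998, 928.723], [0.0, 0.0, 0.0, 1.0]]
{'t': 0.1, 'qpos': array([-1.20100260e+00,  3.20240673e-01,  1.56551444e+00, -2.57500180e-05,
        1.25742696e+00, -2.00360038e-02]), 'qd': array([-0.0013668 , -0.003701  , -0.00252438,  0.00054989,  0.00131298,
       -0.00129089]), 'joint_efforts': array([ 2.03338736e-04, -4.13334167e+01, -2.32509828e+01,  7.27509381e-02,
        4.22123855e-02, -4.39471205e-05]), 'tcp_pos': array([ 218.33200572, -531.45855131,  213.21360748]), 'eef_rot': array([[ 3.80037812e-01, -9.24970759e-01, -5.97292996e-04],
       [-9.24969586e-01, -3.80038282e-01,  1.47312421e-03],
       [-1.58959102e-03, -7.36504638e-06, -9.99998737e-01]]), 'ft_force': array([-0.33955506, -1.19757018, -0.34113926]), 'moment': array([ 0.06897606, -0.05465114,  0.02302942]), 'grip_width': 91.40100027616647} 18.8
```

View pics/scene0.png

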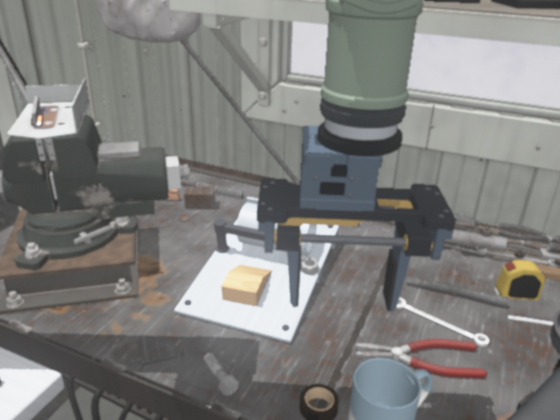

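View pics/top0.png

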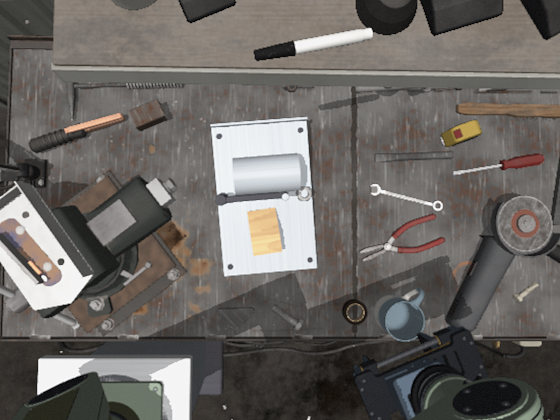

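```bash
python3 - <<'E'
import cv2
a=cv2.imread('pics/top0.png')[105:285,195:335];cv2.imwrite('pics/t0z.png',cv2.resize(a,None,fx=3.3,fy=3.3,interpolation=cv2.INTER_CUBIC))
a=cv2.imread('pics/scene0.png')[180:340,160:360];cv2.imwrite('pics/s0z.png',cv2.resize(a,None,fx=3.7,fy=3.7,interpolation=cv2.INTER_CUBIC))
E
```

```text
(no output)
```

View pics/t0z.png

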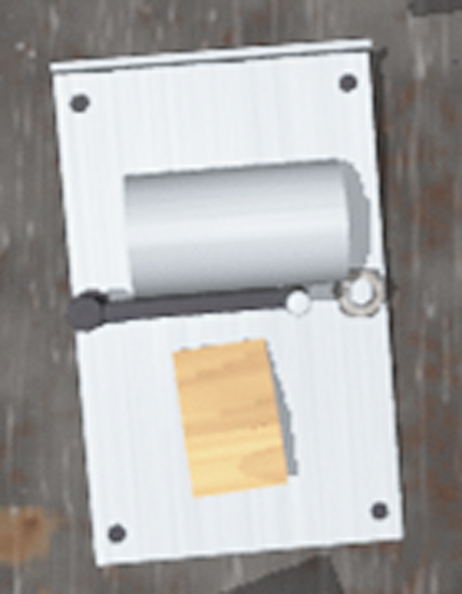

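View pics/s0z.png

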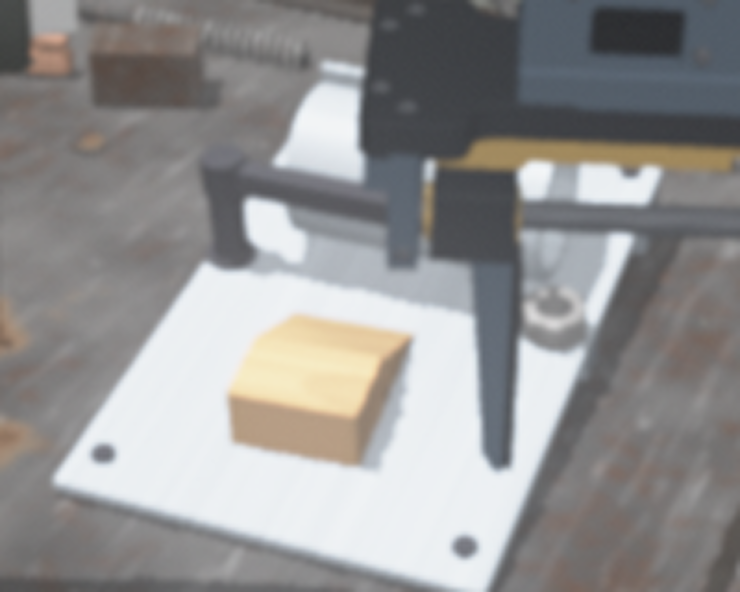

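```bash
cat >> h.py <<'E'
from scipy.optimize import least_squares
SL=np.radians(7)
def rackT(p):
    x,y,a=p
    Rz=np.array([[np.cos(a),-np.sin(a),0],[np.sin(a),np.cos(a),0],[0,0,1]])
    Ry=np.array([[np.cos(SL),0,-np.sin(SL)],[0,1,0],[np.sin(SL),0,np.cos(SL)]])
    return Rz@Ry,np.array([x,y,30.])
E
python3 - <<'E'
from h import *
S={n:dict(np.load(f'pics/{n}0.npz')) for n in('top','scene')}
for n in S: print(n,ray(S[n],0,0)[0].round(1))
t=S['top']; im=t['image']
# left/right/low edges from white mask
m=((im.min(2)>185)).astype(np.uint8)
m[:, :200]=0;m[:,330:]=0;m[:100]=0;m[290:]=0
def edge_rows(rows,side):
    o=[]
    g=im.astype(float).mean(2)
    for v in rows:
        w=np.flatnonzero(m[v])
        if len(w)<10: continue
        u=w[0] if side=='l' else w[-1]
        # subpixel half crossing
        us=np.arange(u-3,u+4);d=np.abs(np.diff(g[v,us[0]:us[-1]+1]));o.append((( (us[:-1]+.5)*d).sum()/d.sum(),v))
    return np.array(o)
L=edge_rows(range(212,265),'l');Rr=edge_rows(list(range(215,258)),'r');L2=edge_rows(range(135,180),'l');R2=edge_rows(range(135,160),'r')
g=im.astype(float).mean(2)
Lo=[]
for u in range(235,308):
    v=np.flatnonzero(m[:,u])[-1];vs=np.arange(v-3,v+4);d=np.abs(np.diff(g[vs[0]:vs[-1]+1,u]));Lo.append((u,((vs[:-1]+.5)*d).sum()/d.sum()))
Lo=np.array(Lo)
for A in(L,L2,Rr,R2,Lo): print(A[0],A[-1])
def pl(s,P,T,h=0):
    R,o=T;out=[]
    for u,v in P:
        c,d=ray(s,u,v);n=R[:,2];q=c+d*((o+n*h-c)@n)/(d@n);out.append(R.T@(q-o))
    return np.array(out)
def f(p):
    T=rackT(p)
    return np.r_[pl(t,L,T)[:,1]-100,pl(t,L2,T)[:,1]-100,pl(t,Rr,T)[:,1]+100,pl(t,R2,T)[:,1]+100,pl(t,Lo,T)[:,0]+160]
s=least_squares(f,[450,-330,-0.05],loss='soft_l1');print(s.x,np.abs(s.fun).mean())
e=f(s.x);i=0
for A in(L,L2,Rr,R2,Lo):print(e[i:i+len(A)].mean().round(2),e[i:i+len(A)].std().round(2));i+=len(A)
T=rackT(s.x)
for n in S:
    for q in([-160,100,0],[-160,-100,0],[160,100,18],[160,-100,18],[5.5,88,60]): print(n,q,proj(S[n],T[1]+T[0]@np.array(q,float)).round(1))
np.save('rack.npy',s.x)
E
```

```text
top [ 429.9 -297.8  962.6]
scene [-208.  -641.8  553.6]
[217.60772834 212.        ] [222.69527897 264.        ]
[211.57954545 135.        ] [215.2 179. ]
[313.27591973 215.        ] [316.01570248 257.        ]
[307.24074074 135.        ] [309.0906822 159.       ]
[235.         275.03669725] [307.         268.59684685]
[ 4.91067719e+02 -3.14902322e+02  8.93177657e-02] 0.3406612836660256
-0.2 0.36
-0.23 0.39
0.25 0.34
0.41 0.25
-0.01 0.34
top [-160, 100, 0] [223.5 275.8]
top [-160, -100, 0] [317.  267.7]
top [160, 100, 18] [209.5 123.2]
top [160, -100, 18] [307.2 115.9]
top [5.5, 88, 60] [220.5 199.6]
scene [-160, 100, 0] [173.8 306.8]
scene [-160, -100, 0] [290.7 337.5]
scene [160, 100, 18] [247.3 194.1]
scene [160, -100, 18] [341.1 211.4]
scene [5.5, 88, 60] [220. 221.]
```

```bash
cat >> h.py <<'E'
def pl(s,P,T,h=0):
    R,o=T;out=[]
    for u,v in P:
        c,d=ray(s,u,v);n=R[:,2];q=c+d*((o+n*h-c)@n)/(d@n);out.append(R.T@(q-o))
    return np.array(out)
def loadS(n): return dict(np.load(f'pics/{n}.npz'))
def RT(): return rackT(np.load('rack.npy'))
def wood(im):
    h=cv2.cvtColor(im,cv2.COLOR_RGB2HSV);m=((h[...,0]>8)&(h[...,0]<28)&(h[...,1]>70)&(h[...,2]>110)).astype(np.uint8)
    k=np.zeros_like(m);k[190:300,205:330]=m[190:300,205:330]
    n,l,st,_=cv2.connectedComponentsWithStats(k);i=1+np.argmax(st[1:,4]);return (l==i).astype(np.uint8)
E
python3 - <<'E'
from h import *
t=loadS('top0');s=loadS('scene0');T=RT();R,o=T
m=wood(t['image']);c=max(cv2.findContours(m,0,1)[0],key=cv2.contourArea)
print(m.sum(),cv2.approxPolyDP(c,3,True)[:,0].tolist(), cv2.boxPoints(cv2.minAreaRect(c)).round(1).tolist())
print('toe',pl(t,[(247.7,211.7),(275.6,207.7)],T,2).round(1).tolist())
print('back',pl(t,[(253.8,255.6),(282,251.1)],T,32).round(1).tolist())
for a,b in(((253.8,255.6),(222.2,286.8)),((282,251.1),(256.8,292.2))):
    p,e=tri(t,a,s,b);print('tri',(R.T@(p-o)).round(1),e.round(1))
print('peg',pl(t,[(285.6,195.9)],T,120).round(1))
print('hinge post exp: y88; pix',pl(t,[(195+86/3.3,105+310/3.3)],T,60).round(1))
# pipe axis ends at h=38 edges top silhouettes
print('pipe lowedge',pl(t,[(195+133/3.3,105+290/3.3),(195+126/3.3,105+176/3.3),(195+345/3.3,105+160/3.3)],T,38).round(1).tolist())
E
```

```text
1245 [[274, 208], [248, 212], [254, 255], [281, 250]] [[246.39999389648438, 211.60000610351562], [274.6000061035156, 206.89999389648438], [281.8999938964844, 250.39999389648438], [253.6999969482422, 255.10000610351562]]
toe [[-27.8, 37.6, 2.0], [-24.2, -21.6, 2.0]]
back [[-116.2, 32.1, 32.0], [-111.8, -26.3, 32.0]]
tri [-117.    31.6   26.3] 1.1
tri [-112.4  -27.    28.1] 1.0
peg [[  6. -36. 120.]]
hinge post exp: y88; pix [[ 6.7 86.7 60. ]]
pipe lowedge [[15.4, 58.8, 38.0], [84.7, 57.2, 38.0], [84.1, -76.5, 38.0]]
```

Call:
jog_arm:
  increments:
    - [[0,0,0],[35,14,-5],91]
    - [[0,0,0],[35,14,-5],30]
    - [[0,0,0],[35,14,-5],30]
    - [[0,0,0],[35,14,-5],30]
    - [[0,0,0],[0,0,0],30]

```text
t: 0.52
tcp_pos: [219.3, -688.8, 231.7]
eef_rot: [[0.378, -0.926, -0.0], [-0.926, -0.378, -0.003], [0.003, 0.002, -1.0]]
ft_force: [-0.8, 1.2, -0.5]
grip_width: 67.0
```

```bash
python3 - <<'E'
from h import *
snap('scene','s1.png');snap('top','t1.png')
for f,a,b in(('t1',(105,285),(195,335)),('s1',(180,350),(160,360))):
    i=cv2.imread(f'pics/{f}.png')[a[0]:a[1],b[0]:b[1]];cv2.imwrite(f'pics/{f}z.png',cv2.resize(i,None,fx=3.3,fy=3.3,interpolation=cv2.INTER_CUBIC))
E
```

```text
(no output)
```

View pics/s1z.png

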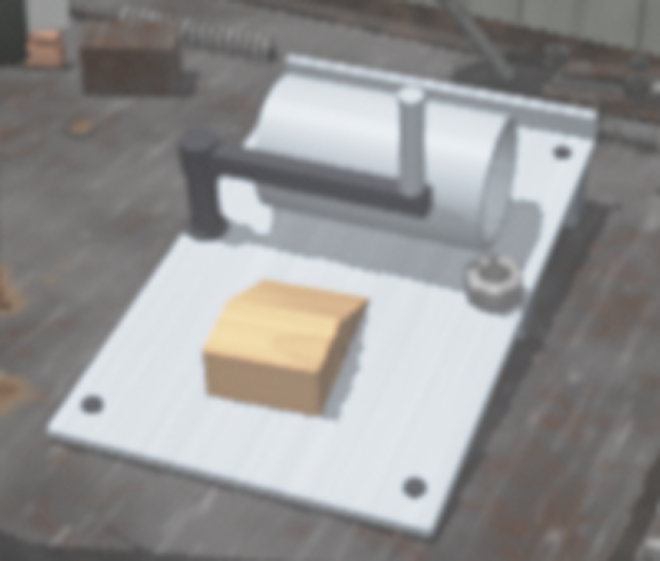

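```bash
python3 - <<'E'
from h import *
t=loadS('top0');s=loadS('s1');T=RT();R,o=T
p,e=tri(t,(285.6,195.9),s,(284.5,208.8));print('peg',(R.T@(p-o)).round(1),e.round(1))
for P,h in(([(195+128/3.3,105+220/3.3),(195+350/3.3,105+220/3.3)],76),([(195+126/3.3,105+176/3.3),(195+338/3.3,105+160/3.3)],42)):print('pipe ends',h,pl(t,P,T,h).round(1).tolist())
for y in(-4,):
  for q in([49,y+65,76],[49,y-65,76],[49,y-65,0],[87,y-65,38],[11,y-65,38],[87,y+65,38],[35.5,0,0]):
    w=o+R@np.array(q,float)
    a,b=proj(t,w),proj(s,w);print(q,((a-[195,105])*3.3).round(),((b-[160,180])*3.3).round())
E
```

```text
peg [  5.4 -35.8 114.1] 1.4
pipe ends 76 [[58.0, 56.7, 76.0], [47.8, -72.6, 76.0]]
pipe ends 42 [[84.6, 57.1, 42.0], [84.3, -71.8, 42.0]]
[49, 61, 76] [122. 236.] [273.  77.]
[49, -69, 76] [344. 218.] [498. 120.]
[49, -69, 0] [331. 219.] [495. 229.]
[87, -69, 38] [332. 156.] [515. 136.]
[11, -69, 38] [342. 280.] [476. 218.]
[87, 61, 38] [119. 173.] [301.  95.]
[35.5, 0, 0] [225. 248.] [371. 219.]
```

View pics/t1z.png

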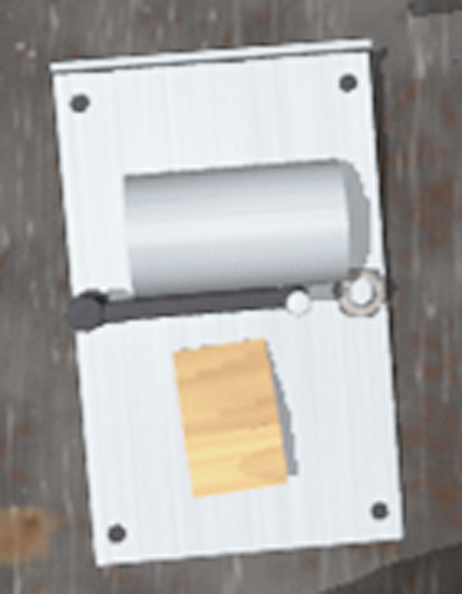

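```bash
cat >> h.py <<'E'
from scipy.spatial.transform import Rotation as Ro
def plan(x,y,h,yaw=0,rot=None):
    R,o=RT();st=monitor.read_state();E=np.array(st['eef_rot']);p=np.array(st['tcp_pos'])
    c,s=np.cos(yaw),np.sin(yaw)
    # tool x=-rack y, tool y=-rack x, tool z=-rack z, turned by yaw about rack z
    Z=np.array([[c,-s,0],[s,c,0],[0,0,1]])
    G=R@Z@np.array([[0,-1,0],[-1,0,0],[0,0,-1.]])
    rv=Ro.from_matrix(E.T@G).as_rotvec()
    d=o+R@np.array([x,y,h],float)-p
    print('now rack',(R.T@(p-o)).round(1),'t',st['t'],'F rack',(R.T@st['ft_force']).round(1),'g',round(st['grip_width'],1))
    print('rotvec',rv.round(4),'| shift in present tool',(E.T@d).round(1),'| shift in goal tool',(G.T@d).round(1),'world',d.round(1))
E
python3 -c "
from h import *
plan(-148,1,100)"
```

```text
now rack [-276.4 -342.6  237.4] t 0.6167 F rack [-0.4  0.5 -1.1] g 59.1
rotvec [0.1212 0.0211 0.2991] | shift in present tool [-285.4 -239.1  121.6] | shift in goal tool [-343.6 -128.4  137.4] world [ 112.9  355.1 -120.7]
```

Call:
jog_arm:
  increments:
    - [[0.04,0.007,0.1],[0,0,0],30]
    - [[0.04,0.007,0.1],[0,0,0],30]
    - [[0.04,0.007,0.1],[0,0,0],30]
    - [[0,0,0],[-34,-13,10],30]
    - [[0,0,0],[-34,-13,10],30]
    - [[0,0,0],[-34,-13,10],30]
    - [[0,0,0],[-34,-13,10],30]
    - [[0,0,0],[-34,-13,10],30]
    - [[0,0,0],[-34,-13,10],30]
    - [[0,0,0],[-34,-13,10],30]
    - [[0,0,0],[-34,-13,10],30]
    - [[0,0,0],[-34,-13,10],30]

```text
t: 1.62
tcp_pos: [318.5, -363.1, 157.7]
eef_rot: [[0.089, -0.989, 0.121], [-0.996, -0.089, 0.009], [0.002, -0.121, -0.993]]
ft_force: [1.2, -0.0, 0.2]
grip_width: 30.0
```

```bash
python3 -c "
from h import *
plan(-148,1,60)"
```

```text
now rack [-159.3  -32.6  148.2] t 1.6167 F rack [ 1.2 -0.1  0.1] g 30.0
rotvec [ 0.0008 -0.0022  0.0003] | shift in present tool [-33.8 -11.4  88.1] | shift in goal tool [-33.6 -11.3  88.2] world [ 18.9  35.4 -86.2]
```

Call:
jog_arm:
  increments:
    - [[0,0,0],[-8,-3,22],30]
    - [[0,0,0],[-8,-3,22],30]
    - [[0,0,0],[-8,-3,22],30]
    - [[0,0,0],[-8,-3,22],30]
    - [[0,0,0],[0,0,0],30]
    - [[0,0,0],[0,0,0],30]

```text
t: 2.12
tcp_pos: [337.9, -331.2, 71.7]
eef_rot: [[0.091, -0.989, 0.119], [-0.996, -0.09, 0.01], [0.001, -0.12, -0.993]]
ft_force: [0.4, -0.3, 0.4]
grip_width: 29.8
```

```bash
python3 -c "
from h import *
plan(-148,1,9)
s=snap('scene','s2.png');t=snap('top','t2.png')
i=cv2.imread('pics/t2.png')[105:325,165:365];cv2.imwrite('pics/t2z.png',cv2.resize(i,None,fx=2.6,fy=2.6))
"
```

```text
now rack [-147.8   -2.6   60.2] t 2.1167 F rack [ 0.4 -0.4  0.4] g 29.8
rotvec [ 0.0023 -0.0007  0.0016] | shift in present tool [-3.7  0.1 51.2] | shift in goal tool [-3.6  0.2 51.2] world [  5.7   4.1 -50.8]
```

View pics/s2.png

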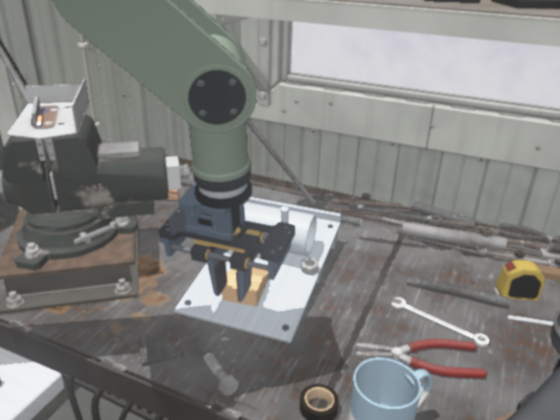

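View pics/t2z.png

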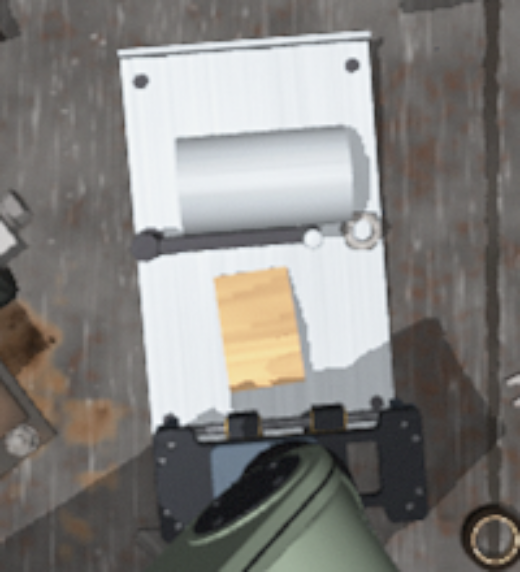

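Call:
jog_arm:
  increments:
    - [[0,0,0],[-1,0,15],30]
    - [[0,0,0],[-1,0,15],30]
    - [[0,0,0],[-1,0,12],30]
    - [[0,0,0],[-1,0,7],30]
    - [[0,0,0],[0,0,0],30]
    - [[0,0,0],[0,-3,0],30]
    - [[0,0,0],[0,-3,0],30]
    - [[0,0,0],[0,-3,0],30]
    - [[0,0,0],[0,-3,0],30]
    - [[0,0,0],[0,0,0],30]

```text
t: 3.05
tcp_pos: [357.3, -328.2, 25.4]
eef_rot: [[0.09, -0.988, 0.122], [-0.996, -0.089, 0.007], [0.004, -0.122, -0.992]]
ft_force: [0.1, -0.4, -0.4]
grip_width: 30.3
```

```bash
python3 -c "
from h import *
plan(-110,1,9)
"
```

```text
now rack [-134.    -1.3   11.8] t 3.05 F rack [ 0.  -0.4 -0.4] g 30.3
rotvec [-0.0004 -0.0043  0.0009] | shift in present tool [ -2.3 -24.    2.8] | shift in goal tool [ -2.3 -24.    2.8] world [23.9  4.4  0.1]
```

Call:
jog_arm:
  increments:
    - [[0,0,0],[0,-2,0.5],30]
    - [[0,0,0],[0,-2,0.5],30]
    - [[0,0,0],[0,-2,0.5],30]
    - [[0,0,0],[0,-2,0],30]
    - [[0,0,0],[0,-2,0],30]
    - [[0,0,0],[0,-2,0],30]
    - [[0,0,0],[0,-2,0],30]
    - [[0,0,0],[0,-2,0],30]
    - [[0,0,0],[0,-2,0],30]
    - [[0,0,0],[0,0,0],30]

```text
t: 3.88
tcp_pos: [375.0, -326.3, 25.5]
eef_rot: [[0.089, -0.989, 0.122], [-0.996, -0.089, 0.007], [0.003, -0.122, -0.993]]
ft_force: [-0.6, 0.4, 0.1]
grip_width: 30.1
```

```bash
cat >> h.py <<'E'
def toe(f):
    t=snap('top',f);T=RT();m=wood(t['image']);im=t['image'].astype(float)
    # leading edge: for each column, first wood row with subpixel from blue channel step
    us=np.flatnonzero(m.sum(0)>10);us=us[3:-3];E=[]
    for u in us:
        v=np.flatnonzero(m[:,u])[0];vs=np.arange(v-4,v+4);b=im[vs,u,2];d=np.abs(np.diff(b));E.append((u,((vs[:-1]+.5)*d).sum()/d.sum()))
    P=pl(t,E,T,2);a=np.polyfit(P[:,1],P[:,0],1)
    # sides at mid rows
    rows=np.flatnonzero(m.sum(1)>15);S=[]
    for v in rows[2:8]:
        w=np.flatnonzero(m[v]);q=pl(t,[(w[0]-.5,v),(w[-1]+.5,v)],T,4);S.append(q[:,1])
    S=np.array(S);yc=S.mean()
    print('toe: x at yc',np.polyval(a,yc).round(2),'yc',yc.round(1),'yaw',(-np.arctan(a[0])).round(3),'w',(S[:,0]-S[:,1]).mean().round(1),'res',np.std(P[:,0]-np.polyval(a,P[:,1])).round(2))
    i=cv2.cvtColor(t['image'][105:325,165:365],cv2.COLOR_RGB2BGR);cv2.imwrite('pics/'+f[:-4]+'z.png',cv2.resize(i,None,fx=2.6,fy=2.6,interpolation=cv2.INTER_CUBIC))
    return t
E
python3 -c "
from h import *
plan(-110,1,9)
toe('t3.png')
"
```

```text
now rack [-116.3   -1.     9.8] t 3.8833 F rack [-0.6  0.4  0.2] g 30.1
rotvec [-0.     -0.0035  0.0003] | shift in present tool [-2.  -6.3  0.8] | shift in goal tool [-2.  -6.3  0.8] world [6.1 2.6 0. ]
toe: x at yc -6.37 yc 3.6 yaw -0.017 w 58.6 res 1.07
```

View pics/t3z.png

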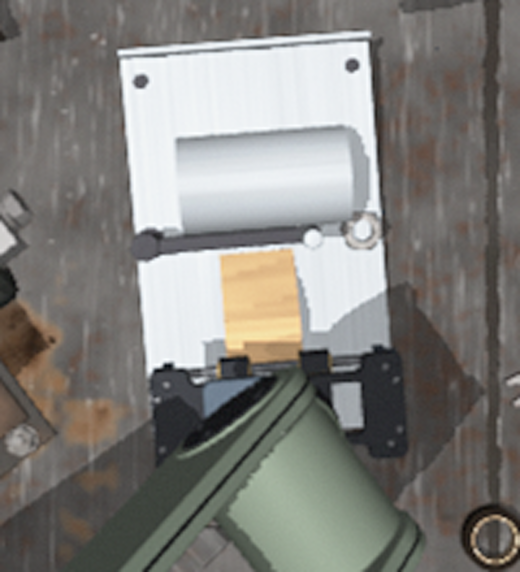

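Call:
jog_arm:
  increments:
    - [[0,0,0],[0.6,-2.5,0],30]
    - [[0,0,0],[0.6,-2.5,0],30]
    - [[0,0,0],[0.6,-2.5,0],30]
    - [[0,0,0],[0.6,-2.5,0],30]
    - [[0,0,0],[0.6,-2.5,0],30]
    - [[0,0,0],[0.6,-2.5,0],30]
    - [[0,0,0],[0.6,-2.5,0],30]
    - [[0,0,0],[0.6,-2.5,0],30]
    - [[0,0,0],[0.6,-2.5,0],30]
    - [[0,0,0],[0.6,-2.5,0],30]
    - [[0,0,0],[0,0,0],30]

```text
t: 4.85
tcp_pos: [400.1, -330.0, 28.6]
eef_rot: [[0.089, -0.989, 0.121], [-0.996, -0.089, 0.008], [0.003, -0.122, -0.993]]
ft_force: [-3.1, 0.6, 1.6]
grip_width: 29.9
```

```bash
python3 -c "
from h import *
plan(-80,1,9)
snap('scene','s4.png');t=toe('t4.png')
i=cv2.imread('pics/s4.png')[180:340,160:360];cv2.imwrite('pics/s4z.png',cv2.resize(i,None,fx=3.7,fy=3.7))
"
```

```text
now rack [-91.4  -6.9   9.8] t 4.85 F rack [-2.9  0.9  2. ] g 29.9
rotvec [ 0.0002 -0.0031  0.0003] | shift in present tool [ -7.9 -11.4   0.8] | shift in goal tool [ -7.9 -11.4   0.8] world [10.7  8.9  0.6]
toe: x at yc -4.7 yc -2.8 yaw -0.01 w 59.0 res 0.34
```

View pics/t4z.png

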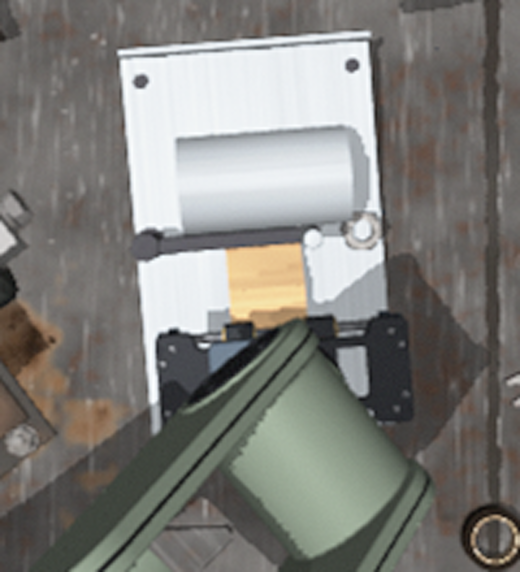

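View pics/s4z.png

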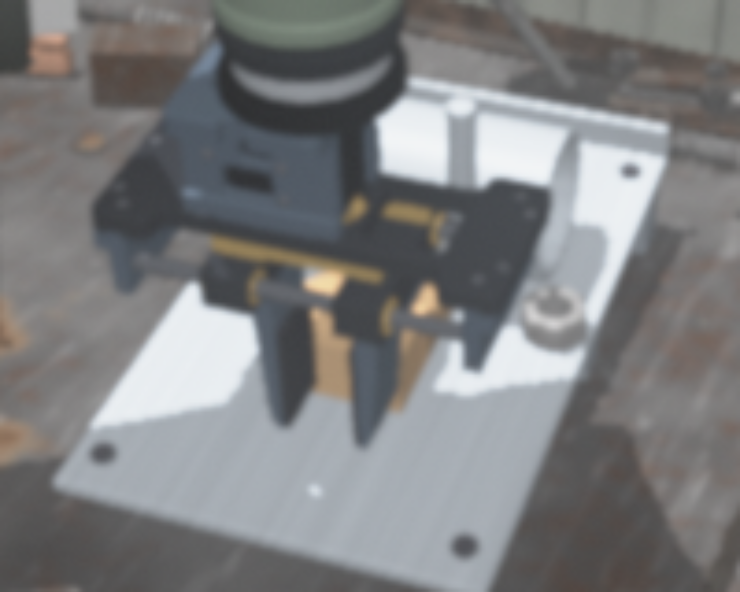

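Call:
jog_arm:
  increments:
    - [[0,0,0],[0.3,-2,0],30]
    - [[0,0,0],[0.3,-2,0],30]
    - [[0,0,0],[0.3,-2,0],30]
    - [[0,0,0],[0.3,-2,0],30]
    - [[0,0,0],[0.3,-2,0],30]
    - [[0,0,0],[0.3,-2,0],30]
    - [[0,0,0],[0,0,0],30]

```text
t: 5.53
tcp_pos: [412.2, -330.7, 30.0]
eef_rot: [[0.089, -0.989, 0.122], [-0.996, -0.089, 0.008], [0.003, -0.122, -0.993]]
ft_force: [-3.0, 0.8, 0.6]
grip_width: 30.1
```

```bash
python3 -c "
from h import *
plan(-80,1,9)
"
```

```text
now rack [-79.4  -8.7   9.8] t 5.5333 F rack [-2.9  1.1  1. ] g 30.1
rotvec [ 0.     -0.0033  0.0002] | shift in present tool [-9.7  0.6  0.7] | shift in goal tool [-9.7  0.6  0.8] world [-1.4  9.6 -0.8]
```

Call:
jog_arm:
  increments:
    - [[0,0,0],[0,10,0],30]
    - [[0,0,0],[0,30,0],30]
    - [[0,0,0],[0,30,-20],30]
    - [[0,0,0],[0,0,-38],30]
    - [[0,0,0],[0,0,-38],30]
    - [[0,0,0],[20,0,-30],30]
    - [[0,0,0],[40,0,0],30]
    - [[0,0,0],[40,0,0],30]
    - [[0,0,0],[40,0,0],30]
    - [[0,0,0],[40,0,0],30]
    - [[0,0,0],[40,0,0],30]
    - [[0,0,0],[0,0,0],30]

```text
t: 6.53
tcp_pos: [347.2, -564.8, 146.4]
eef_rot: [[0.085, -0.989, 0.124], [-0.996, -0.086, 0.0], [0.01, -0.124, -0.992]]
ft_force: [0.2, 0.1, 1.5]
grip_width: 30.0
```

```bash
python3 -c "
from h import *
plan(-80,1,9)
snap('scene','s5.png');t=toe('t5.png')
i=cv2.imread('pics/s5.png')[180:340,160:360];cv2.imwrite('pics/s5z.png',cv2.resize(i,None,fx=3.7,fy=3.7,interpolation=cv2.INTER_CUBIC))
i=cv2.imread('pics/t5.png')[120:280,195:335];cv2.imwrite('pics/t5z.png',cv2.resize(i,None,fx=3.7,fy=3.7,interpolation=cv2.INTER_CUBIC))
"
```

```text
now rack [-150.1 -236.1  135.7] t 6.5333 F rack [0.4 0.1 1.5] g 30.0
rotvec [-0.0017 -0.0107 -0.0026] | shift in present tool [-238.6  -69.3  124.3] | shift in goal tool [-237.1  -70.1  126.7] world [  63.6  243.7 -117.2]
toe: x at yc -4.66 yc -4.7 yaw -0.012 w 59.7 res 0.51
```

View pics/t5z.png

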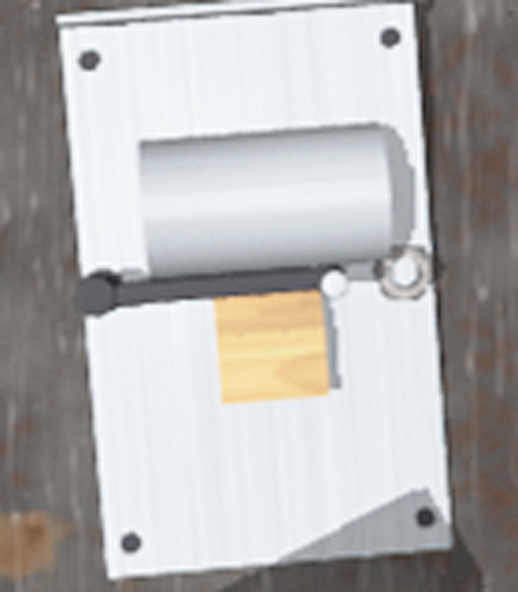

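View pics/s5z.png

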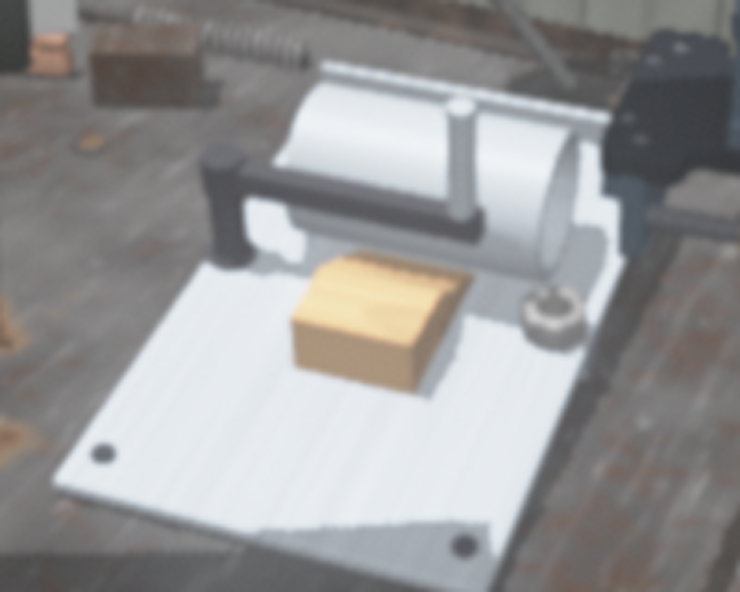

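```bash
cat >> h.py <<'E'
def edge(t,vfirst,h):
    T=RT();m=wood(t['image']);im=t['image'].astype(float)
    us=np.flatnonzero(m.sum(0)>8)[4:-4];E=[]
    for u in us:
        w=np.flatnonzero(m[:,u]);v=w[0] if vfirst else w[-1]
        vs=np.arange(v-4,v+5);d=np.abs(np.diff(im[vs,u,2]));E.append((u,((vs[:-1]+.5)*d).sum()/d.sum()))
    P=pl(t,E,T,h);k=np.abs(P[:,0]-np.median(P[:,0]))<6;P=P[k];a=np.polyfit(P[:,1],P[:,0],1)
    return np.polyval(a,P[:,1].mean()).round(2),P[:,1].mean().round(1),(-np.arctan(a[0])).round(3)
E
python3 -c "
from h import *
for f in('t1','t5'):
    t=loadS(f);print(f,'back',edge(t,0,32),'toe',edge(t,1,2))
t=loadS('t3');print('t3 toe',edge(t,1,2))
# pipe uphill silhouette
for f in('t1','t5'):
    t=loadS(f);g=t['image'].astype(float).mean(2);T=RT();E=[]
    for u in range(238,294,4):
        c=g[145:172,u];d=np.abs(np.diff(c));d[d<4]=0;i=np.argmax(d);k=slice(max(i-2,0),i+3);E.append((u,145+((np.arange(len(d))[k]+.5)*d[k]).sum()/d[k].sum()))
    print(f,[round(e[1],1) for e in E],np.median(pl(t,E,T,38)[:,0]).round(2))
"
```

```text
t1 back (np.float64(-113.24), np.float64(8.8), np.float64(0.066)) toe (np.float64(-24.25), np.float64(2.9), np.float64(0.046))
t5 back (np.float64(-60.46), np.float64(-1.5), np.float64(-0.001)) toe (np.float64(-5.07), np.float64(-7.0), np.float64(-0.018))
t3 toe (np.float64(-6.35), np.float64(-0.6), np.float64(0.008))
t1 [np.float64(157.4), np.float64(157.4), np.float64(156.6), np.float64(156.4), np.float64(156.2), np.float64(155.7), np.float64(155.5), np.float64(155.2), np.float64(154.9), np.float64(154.5), np.float64(154.3), np.float64(153.9), np.float64(153.6), np.float64(153.5)] 85.93
t5 [np.float64(157.5), np.float64(157.2), np.float64(156.6), np.float64(156.5), np.float64(156.4), np.float64(155.8), np.float64(155.6), np.float64(155.5), np.float64(154.9), np.float64(154.6), np.float64(154.5), np.float64(153.8), np.float64(153.6), np.float64(153.4)] 85.7
```

Call:
jog_arm:
  increments:
    - [[-0.001,-0.01,-0.002],[-38,-6,0],30]
    - [[0,0,0],[-38,-6,0],30]
    - [[0,0,0],[-38,-6,6],30]
    - [[0,0,0],[-38,-6,10],30]
    - [[0,0,0],[-38,-6,15],30]
    - [[0,0,0],[-36,-6,20],30]
    - [[0,0,0],[0,0,20],30]
    - [[0,0,0],[0,0,15],30]
    - [[0,0,0],[0,0,0],30]
    - [[0,0,0],[0,0,0],30]

```text
t: 7.47
tcp_pos: [371.3, -325.7, 67.4]
eef_rot: [[0.093, -0.989, 0.119], [-0.996, -0.091, 0.019], [-0.008, -0.12, -0.993]]
ft_force: [0.2, 0.3, 0.1]
grip_width: 30.3
```

```bash
python3 -c "
from h import *
plan(-105,-8.7,10)
"
```

```text
now rack [-1.148e+02 -1.000e-01  5.180e+01] t 7.4667 F rack [0.3 0.2 0.1] g 30.3
rotvec [0.0021 0.0081 0.0029] | shift in present tool [ 9.  -9.9 41.7] | shift in goal tool [ 8.6 -9.8 41.8] world [ 15.5  -7.2 -40.3]
```

Call:
jog_arm:
  increments:
    - [[0.002,0.008,0.003],[4.6,0,10],30]
    - [[0,0,0],[4,0,15],30]
    - [[0,0,0],[0,0,10],30]
    - [[0,0,0],[0,0,6],30]
    - [[0,0,0],[0,-5,0],30]
    - [[0,0,0],[0,-5,0],30]
    - [[0,0,0],[0,-5,0],30]
    - [[0,0,0],[0,-5,0],30]
    - [[0,0,0],[0,0,0],30]
    - [[0,0,0],[0,0,0],30]

```text
t: 8.3
tcp_pos: [397.9, -333.4, 29.4]
eef_rot: [[0.089, -0.988, 0.122], [-0.996, -0.089, 0.009], [0.001, -0.123, -0.992]]
ft_force: [0.2, 0.9, 1.1]
grip_width: 30.0
```

```bash
python3 -c "
from h import *
plan(-74,-8.7,10)
"
```

```text
now rack [-93.8 -10.1  10.9] t 8.3 F rack [0.4 0.9 1.1] g 30.0
rotvec [-0.0007 -0.0014  0.0002] | shift in present tool [ -1.4 -19.8   0.9] | shift in goal tool [ -1.4 -19.8   0.9] world [19.6  3.2  1.5]
```

Approach, then push to about -75.

Call:
jog_arm:
  increments:
    - [[0,0,0],[-1,-4,0.5],30]
    - [[0,0,0],[0,-4,0.5],30]
    - [[0,0,0],[0,-3,0],30]
    - [[0,0,0],[0,-1.5,0],30]
    - [[0,0,0],[0,-1.5,0],30]
    - [[0,0,0],[0,-1.5,0],30]
    - [[0,0,0],[0,-1.5,0],30]
    - [[0,0,0],[0,-1.5,0],30]
    - [[0,0,0],[0,0,0],30]
    - [[0,0,0],[0,0,0],30]

```text
t: 9.13
tcp_pos: [415.0, -330.4, 30.1]
eef_rot: [[0.089, -0.989, 0.121], [-0.996, -0.088, 0.011], [-0.0, -0.121, -0.993]]
ft_force: [-4.0, 0.1, 2.2]
grip_width: 30.4
```

```bash
cat >> h.py <<'E'
def pipe_up(t):
    g=t['image'].astype(float).mean(2);T=RT();E=[]
    for u in range(238,296,2):
        c=g[145:172,u];d=np.abs(np.diff(c));d[d<4]=0;i=np.argmax(d);k=slice(max(i-2,0),i+3);E.append((u,145+((np.arange(len(d))[k]+.5)*d[k]).sum()/d[k].sum()))
    x=pl(t,E,T,38)[:,0];return np.median(x).round(2),np.mean(x).round(2)
E
python3 -c "
from h import *
plan(-74,-8.7,10)
snap('top','t6.png')
for f in('top0','t1','t2','t3','t4','t5','t6'):print(f,pipe_up(loadS(f)))
d=cv2.absdiff(cv2.imread('pics/t6.png'),cv2.imread('pics/t5.png'))[120:180,225:315].max(2);print(d.max(),d.mean())
"
```

```text
now rack [-76.5  -8.7   9.5] t 9.1333 F rack [-3.7  0.5  2.7] g 30.4
rotvec [ 0.0008 -0.     -0.0005] | shift in present tool [ 0.  -2.5 -0.5] | shift in goal tool [ 0.  -2.5 -0.5] world [2.4 0.2 0.8]
top0 (np.float64(85.85), np.float64(85.81))
t1 (np.float64(85.89), np.float64(85.85))
t2 (np.float64(85.86), np.float64(85.87))
t3 (np.float64(85.8), np.float64(85.78))
t4 (np.float64(85.77), np.float64(85.81))
t5 (np.float64(85.74), np.float64(85.77))
t6 (np.float64(85.75), np.float64(85.74))
6 1.1151851851851853
```

Call:
jog_arm:
  increments:
    - [[0,0,0],[0,-1,0],30]
    - [[0,0,0],[0,-1,0],30]
    - [[0,0,0],[0,0,0],30]
    - [[0,0,0],[0,0,0],30]

```text
t: 9.52
tcp_pos: [417.6, -330.4, 30.4]
eef_rot: [[0.089, -0.989, 0.121], [-0.996, -0.088, 0.01], [0.0, -0.122, -0.993]]
ft_force: [-3.2, 0.0, 1.1]
grip_width: 30.2
```

```bash
python3 -c "
from h import *
plan(-74,-8.7,10)
print(pipe_up(snap('top','t7.png')))
"
```

```text
now rack [-74.   -8.9   9.5] t 9.5167 F rack [-3.   0.3  1.5] g 30.2
rotvec [-0.     -0.0005 -0.0006] | shift in present tool [-0.2  0.  -0.5] | shift in goal tool [-0.2  0.  -0.5] world [-0.1  0.1  0.5]
(np.float64(85.74), np.float64(85.74))
```

Call:
jog_arm:
  increments:
    - [[0,0,0],[0,-0.6,0],30]
    - [[0,0,0],[0,0,0],30]
    - [[0,0,0],[0,0,0],30]

```text
t: 9.82
tcp_pos: [418.2, -330.5, 30.5]
eef_rot: [[0.088, -0.989, 0.122], [-0.996, -0.088, 0.01], [0.001, -0.122, -0.993]]
ft_force: [-3.7, 1.0, 0.3]
grip_width: 29.8
```

```bash
python3 -c "
from h import *
plan(-74,-8.7,10)
print(pipe_up(snap('top','t8.png')))
"
```

```text
now rack [-73.3  -9.    9.5] t 9.8167 F rack [-3.6  1.3  0.8] g 29.8
rotvec [-0.0002 -0.0007 -0.0007] | shift in present tool [-0.3  0.7 -0.5] | shift in goal tool [-0.3  0.7 -0.5] world [-0.8  0.2  0.4]
(np.float64(85.75), np.float64(85.74))
```

Call:
jog_arm:
  increments:
    - [[0,0,0],[0,-0.6,0],30]
    - [[0,0,0],[0,0,0],30]
    - [[0,0,0],[0,0,0],30]

```text
t: 10.12
tcp_pos: [418.6, -330.4, 30.6]
eef_rot: [[0.088, -0.989, 0.121], [-0.996, -0.088, 0.01], [0.001, -0.122, -0.993]]
ft_force: [-5.3, 0.0, 0.9]
grip_width: 30.2
```

```bash
python3 -c "
from h import *
plan(-74,-8.7,10)
t=snap('top','t9.png')
print(pipe_up(t))
a=t['image'].astype(int)
for f in('t6','t7','t8'):
  d=(a-loadS(f)['image'].astype(int))[125:200,225:315];print(f,np.abs(d).max(),np.abs(d).mean().round(2))
"
```

```text
now rack [-73.   -9.    9.6] t 10.1167 F rack [-5.1  0.5  1.6] g 30.2
rotvec [ 0.0002 -0.0007 -0.0006] | shift in present tool [-0.3  1.  -0.4] | shift in goal tool [-0.3  1.  -0.4] world [-1.1  0.2  0.3]
(np.float64(85.77), np.float64(85.78))
t6 54 0.82
t7 20 0.76
t8 16 0.75
```

Call:
jog_arm:
  increments:
    - [[0,0,0],[0,-0.4,0],30]
    - [[0,0,0],[0,0,0],30]
    - [[0,0,0],[0,0,0],30]

```text
t: 10.42
tcp_pos: [418.6, -330.4, 30.6]
eef_rot: [[0.089, -0.989, 0.121], [-0.996, -0.088, 0.01], [0.001, -0.121, -0.993]]
ft_force: [-6.4, -0.8, 1.2]
grip_width: 29.7
```

```bash
python3 -c "
from h import *
plan(-74,-8.7,10)
t=snap('top','t10.png')
print(pipe_up(t))
a=t['image'].astype(int)
for f in('t6','t7','t8','t9'):
  d=(a-loadS(f)['image'].astype(int))[125:190,225:315];print(f,np.abs(d).max(),np.abs(d).mean().round(2))
"
```

```text
now rack [-73.   -9.    9.5] t 10.4167 F rack [-6.3 -0.2  2. ] g 29.7
rotvec [ 0.0008 -0.0006 -0.0005] | shift in present tool [-0.3  1.  -0.5] | shift in goal tool [-0.3  1.  -0.5] world [-1.1  0.2  0.3]
(np.float64(85.75), np.float64(85.77))
t6 33 0.73
t7 32 0.7
t8 31 0.71
t9 31 0.68
```

Call:
jog_arm:
  increments:
    - [[0,0,0],[0,5,0],30]
    - [[0,0,0],[0,15,0],30]
    - [[0,0,0],[0,10,-20],30]
    - [[0,0,0],[0,0,-40],50]
    - [[0,0,0],[0,0,-40],50]
    - [[0,0,0],[0,0,-40],50]
    - [[0,0,0],[0,0,-10],50]
    - [[0,0,0],[0,0,0],50]

```text
t: 11.13
tcp_pos: [373.5, -336.8, 180.1]
eef_rot: [[0.088, -0.988, 0.13], [-0.996, -0.088, 0.003], [0.009, -0.13, -0.992]]
ft_force: [1.2, -0.9, 0.2]
grip_width: 49.5
```

```bash
python3 -c "
from h import *
plan(6,-35.7,155)
snap('scene','s11.png');t=snap('top','t11.png');print(pipe_up(t),edge(t,0,32))
cv2.imwrite('pics/s11z.png',cv2.resize(cv2.imread('pics/s11.png')[120:340,140:390],None,fx=2.6,fy=2.6))
"
```

```text
now rack [-99.8 -11.4 163.5] t 11.1333 F rack [ 1.1 -1.   0. ] g 49.5
rotvec [-0.0077 -0.009  -0.0006] | shift in present tool [  24.2 -105.8    9.6] | shift in goal tool [  24.3 -105.8    8.5] world [107.8 -14.8   4.4]
(np.float64(85.84), np.float64(85.85)) (np.float64(-55.22), np.float64(-2.0), np.float64(-0.07))
```

View pics/s11z.png

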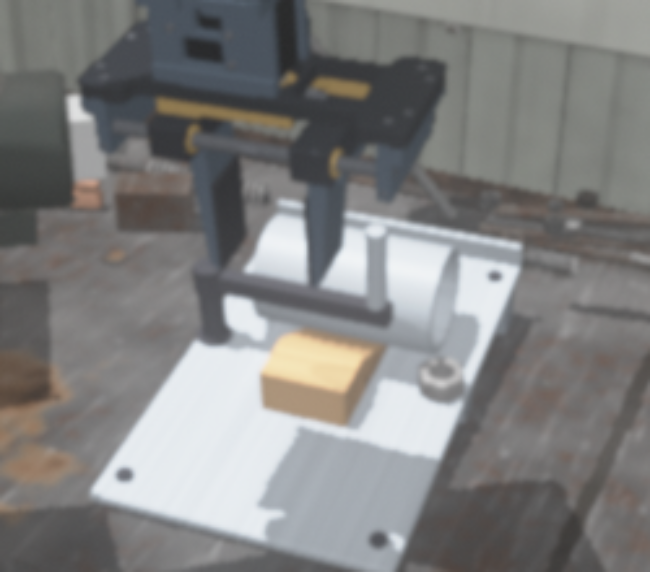

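Call:
jog_arm:
  increments:
    - [[-0.007,-0.008,0],[6,-26,0],50]
    - [[0,0,0],[6,-26,0],50]
    - [[0,0,0],[6,-26,0],50]
    - [[0,0,0],[6,-26,0],50]
    - [[0,0,0],[0,0,0],50]
    - [[0,0,0],[0,0,0],50]
    - [[0,0,0],[0,0,0],50]

```text
t: 11.82
tcp_pos: [475.3, -348.3, 185.4]
eef_rot: [[0.09, -0.99, 0.11], [-0.996, -0.088, 0.021], [-0.011, -0.112, -0.994]]
ft_force: [-1.4, 0.3, -0.6]
grip_width: 49.6
```

```bash
python3 -c "
from h import *
plan(5.5,-35.7,86)
t=snap('top','t12.png');snap('scene','s12.png')
cv2.imwrite('pics/s12z.png',cv2.resize(cv2.imread('pics/s12.png')[120:340,140:390],None,fx=2.6,fy=2.6))
"
```

```text
now rack [  0.4 -31.9 156.5] t 11.8167 F rack [-1.4  0.5 -0.4] g 49.6
rotvec [ 0.0103  0.0107 -0.0006] | shift in present tool [ 4.6 -5.9 70.4] | shift in goal tool [ 3.8 -5.1 70.5] world [ 14.   -2.6 -69.3]
```

View pics/s12z.png

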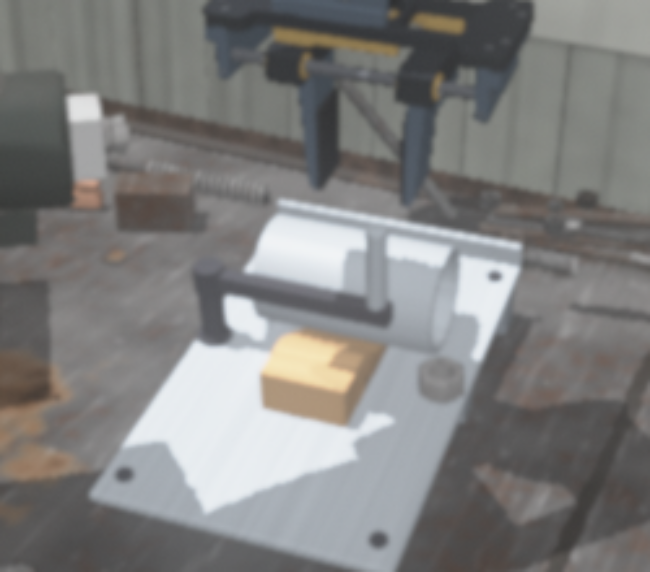

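Call:
jog_arm:
  increments:
    - [[0.009,0.009,0],[2,-2.5,0],50]
    - [[0,0,0],[2,-2.5,0],50]
    - [[0,0,0],[0,0,10],50]
    - [[0,0,0],[0,0,10],50]
    - [[0,0,0],[0,0,0],50]
    - [[0,0,0],[0,0,0],50]

```text
t: 12.42
tcp_pos: [483.4, -352.2, 167.3]
eef_rot: [[0.088, -0.989, 0.122], [-0.996, -0.088, 0.011], [-0.0, -0.122, -0.993]]
ft_force: [0.5, 0.2, 0.2]
grip_width: 50.2
```

```bash
python3 -c "
from h import *
plan(5.5,-35.7,86)
"
```

```text
now rack [  5.9 -36.4 137.6] t 12.4167 F rack [0.5 0.2 0.1] g 50.2
rotvec [-0.0002  0.0001 -0.0009] | shift in present tool [-0.7  0.4 51.6] | shift in goal tool [-0.7  0.4 51.6] world [  5.8   1.3 -51.3]
```

Call:
jog_arm:
  increments:
    - [[0,0,0],[-0.5,0.3,13],50]
    - [[0,0,0],[0,0,13],50]
    - [[0,0,0],[0,0,13],50]
    - [[0,0,0],[0,0,10],50]
    - [[0,0,0],[0,0,0],50]
    - [[0,0,0],[0,0,0],50]

```text
t: 12.92
tcp_pos: [489.7, -351.7, 119.7]
eef_rot: [[0.088, -0.988, 0.123], [-0.996, -0.088, 0.01], [0.001, -0.123, -0.992]]
ft_force: [-0.2, -0.2, -0.3]
grip_width: 50.0
```

```bash
python3 -c "
from h import *
plan(5.5,-35.7,86)
t=snap('top','t13.png');snap('scene','s13.png')
cv2.imwrite('pics/s13z.png',cv2.resize(cv2.imread('pics/s13.png')[120:340,140:390],None,fx=2.6,fy=2.6))
"
```

```text
now rack [  6.3 -36.5  89.6] t 12.9167 F rack [-0.2 -0.1 -0.3] g 50.0
rotvec [-0.0016 -0.0012 -0.0007] | shift in present tool [-0.8  0.8  3.6] | shift in goal tool [-0.8  0.8  3.6] world [-0.4  0.8 -3.7]
```

View pics/s13z.png

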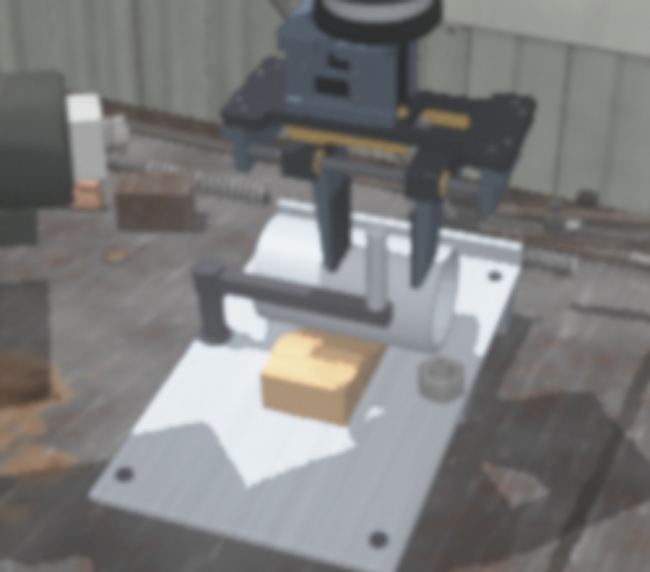

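Straddling the peg at (377,235) in the enlarged view. Lower a touch and close.

Call:
jog_arm:
  increments:
    - [[0,0,0],[-0.5,0.5,2],50]
    - [[0,0,0],[0,0,0],12]
    - [[0,0,0],[0,0,0],12]
    - [[0,0,0],[0,0,0],12]
    - [[0,0,0],[0,0,0],12]
    - [[0,0,0],[0,0,0],12]
  newtons: 20

```text
t: 13.52
tcp_pos: [489.5, -351.4, 118.1]
eef_rot: [[0.088, -0.988, 0.124], [-0.996, -0.088, 0.009], [0.002, -0.124, -0.992]]
ft_force: [0.3, 1.1, 0.4]
grip_width: 19.5
```

```bash
python3 -c "
from h import *
plan(5.5,-35.7,86)
t=snap('top','t14.png')
# arc rows
th=np.linspace(0,1.25,26);p=np.c_[5.5-123*np.sin(th),88-123*np.cos(th)];d=np.diff(p,axis=0)
for i in range(25):print(i,round(th[i+1],2),'tool',(-d[i][1]).round(1),(-d[i][0]).round(1))
"
```

```text
now rack [  6.  -36.2  88. ] t 13.5167 F rack [0.5 1.1 0.3] g 19.5
rotvec [-0.0023 -0.002  -0.0007] | shift in present tool [-0.5  0.5  2. ] | shift in goal tool [-0.5  0.5  2. ] world [-0.3  0.4 -2.1]
0 0.05 tool -0.2 6.1
1 0.1 tool -0.5 6.1
2 0.15 tool -0.8 6.1
3 0.2 tool -1.1 6.1
4 0.25 tool -1.4 6.0
5 0.3 tool -1.7 5.9
6 0.35 tool -2.0 5.8
7 0.4 tool -2.3 5.7
8 0.45 tool -2.5 5.6
9 0.5 tool -2.8 5.5
10 0.55 tool -3.1 5.3
11 0.6 tool -3.3 5.2
12 0.65 tool -3.6 5.0
13 0.7 tool -3.8 4.8
14 0.75 tool -4.1 4.6
15 0.8 tool -4.3 4.4
16 0.85 tool -4.5 4.2
17 0.9 tool -4.7 3.9
18 0.95 tool -4.9 3.7
19 1.0 tool -5.1 3.5
20 1.05 tool -5.3 3.2
21 1.1 tool -5.4 2.9
22 1.15 tool -5.5 2.7
23 1.2 tool -5.7 2.4
24 1.25 tool -5.8 2.1
```

Not fully closed yet (19.5 mm); let it close, then look at the grip.

Call:
jog_arm:
  increments:
    - [[0,0,0],[0,0,0],10]
    - [[0,0,0],[0,0,0],10]
    - [[0,0,0],[0,0,0],10]

```text
t: 13.82
tcp_pos: [489.3, -350.0, 118.0]
eef_rot: [[0.088, -0.988, 0.123], [-0.996, -0.087, 0.012], [-0.001, -0.124, -0.992]]
ft_force: [-0.4, 5.6, 2.7]
grip_width: 13.4
```

Call:
jog_arm:
  increments:
    - [[0,0,0],[-1,3,0],10]
    - [[0,0,0],[-0.2,6,0],10]
    - [[0,0,0],[-0.5,6,0],10]
    - [[0,0,0],[-0.8,6,0],10]
    - [[0,0,0],[-1.1,6,0],10]
    - [[0,0,0],[-1.4,6,0],10]
    - [[0,0,0],[-1.7,6,0],10]

```text
t: 14.4
tcp_pos: [451.2, -347.9, 113.3]
eef_rot: [[0.087, -0.988, 0.126], [-0.996, -0.087, 0.009], [0.002, -0.127, -0.992]]
ft_force: [4.6, 3.9, 0.9]
grip_width: 13.4
```

```bash
python3 -c "
from h import *
plan(5.5,-35.7,86)
t=snap('top','t15.png');print(pipe_up(t))
cv2.imwrite('pics/t15z.png',cv2.resize(cv2.imread('pics/t15.png')[105:325,165:365],None,fx=2.6,fy=2.6))
snap('scene','s15.png');cv2.imwrite('pics/s15z.png',cv2.resize(cv2.imread('pics/s15.png')[120:340,140:390],None,fx=2.6,fy=2.6))
"
```

```text
now rack [-32.1 -29.3  87.9] t 14.4 F rack [5.  3.5 0.3] g 13.4
rotvec [-0.0049 -0.002  -0.0019] | shift in present tool [  6.4 -37.6   2.1] | shift in goal tool [  6.4 -37.6   1.9] world [38.  -3.1  2.7]
(np.float64(85.84), np.float64(85.82))
```

View pics/s15z.png

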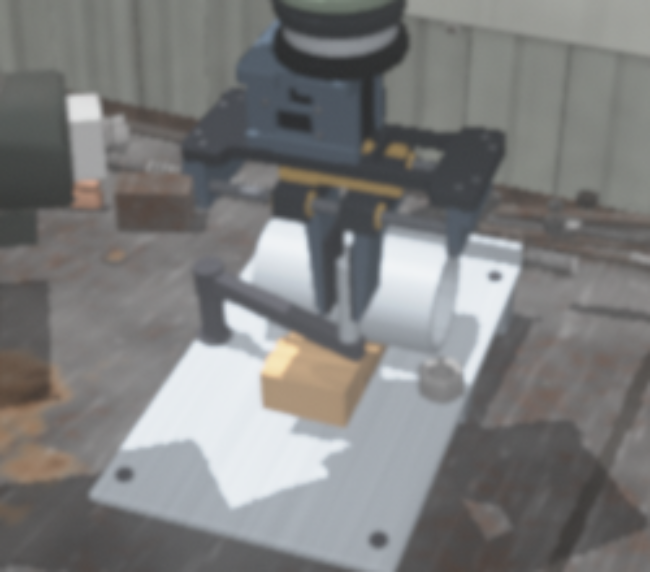

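View pics/t15z.png

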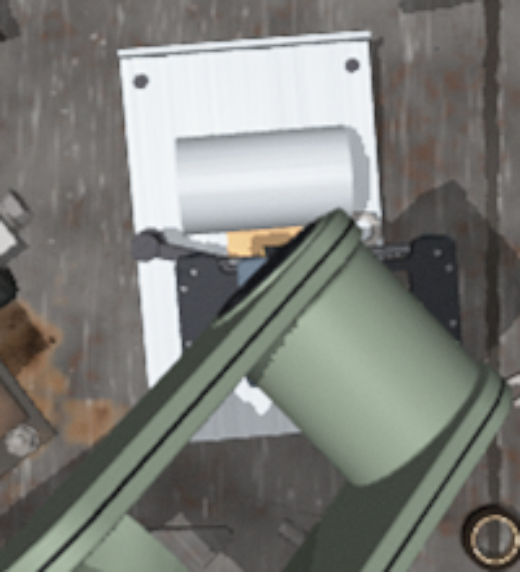

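Call:
jog_arm:
  increments:
    - [[0,0,0],[-2,5.8,0],10]
    - [[0,0,0],[-2.3,5.7,0],10]
    - [[0,0,0],[-2.5,5.6,0],10]
    - [[0,0,0],[-2.8,5.5,0],10]
    - [[0,0,0],[-3.1,5.3,0],10]
    - [[0,0,0],[-3.3,5.2,0],10]
    - [[0,0,0],[-3.6,5,0],10]
    - [[0,0,0],[-3.8,4.8,0],10]
    - [[0,0,0],[-4.1,4.6,0],10]

```text
t: 15.25
tcp_pos: [400.3, -326.0, 107.4]
eef_rot: [[0.089, -0.988, 0.124], [-0.996, -0.089, 0.006], [0.005, -0.124, -0.992]]
ft_force: [1.2, -6.1, -1.4]
grip_width: 13.7
```

```bash
python3 -c "
from h import *
plan(5.5-123*np.sin(1.25),88-123*np.cos(1.25),88)
t=snap('top','t16.png');print(pipe_up(t))
"
```

```text
now rack [-81.3  -3.   87.9] t 15.25 F rack [ 0.5 -6.2 -1.5] g 13.7
rotvec [-0.0018 -0.0049  0.0001] | shift in present tool [-52.2  29.9  -0.4] | shift in goal tool [-52.2  29.9  -0.1] world [-34.3  49.4  -3.6]
(np.float64(85.8), np.float64(85.82))
```

Call:
jog_arm:
  increments:
    - [[0,0,0],[-4.5,3.6,0],10]
    - [[0,0,0],[-4.7,3.6,0],10]
    - [[0,0,0],[-4.9,3.5,0],10]
    - [[0,0,0],[-5.1,3.3,0],10]
    - [[0,0,0],[-5.2,3.2,0],10]
    - [[0,0,0],[-5.3,3,0],10]
    - [[0,0,0],[-5.4,2.7,0],10]
    - [[0,0,0],[-5.5,2.5,0],10]
    - [[0,0,0],[-5.6,2.2,0],10]
    - [[0,0,0],[-4,1.3,0],10]
    - [[0,0,0],[-2,0.7,0],10]

```text
t: 16.22
tcp_pos: [362.7, -276.6, 103.2]
eef_rot: [[0.092, -0.989, 0.116], [-0.996, -0.092, 0.006], [0.005, -0.116, -0.993]]
ft_force: [-13.2, -14.5, 0.9]
grip_width: 13.3
```

```bash
python3 -c "
from h import *
plan(5.5-123*np.sin(1.25),88-123*np.cos(1.25),88)
"
```

```text
now rack [-114.6   49.6   87.8] t 16.2167 F rack [-14.2 -13.3   2.6] g 13.3
rotvec [ 0.0057 -0.0045  0.0034] | shift in present tool [ 0.4 -3.4 -0.2] | shift in goal tool [ 0.4 -3.4 -0.2] world [ 3.3 -0.1  0.6]
```

Call:
jog_arm:
  increments:
    - [[0,0,0],[-1.5,-1,0],10]
    - [[0,0,0],[0,0,0],10]
    - [[0,0,0],[0,0,0],10]

```text
t: 16.47
tcp_pos: [362.7, -276.6, 103.2]
eef_rot: [[0.094, -0.989, 0.114], [-0.996, -0.094, 0.003], [0.007, -0.114, -0.993]]
ft_force: [-18.0, -16.7, 3.9]
grip_width: 13.4
```

```bash
python3 -c "
from h import *
plan(5.5-123*np.sin(1.25),88-123*np.cos(1.25),88)
"
```

```text
now rack [-114.6   49.6   87.8] t 16.4667 F rack [-18.8 -15.1   6.2] g 13.4
rotvec [ 0.0081 -0.0069  0.0052] | shift in present tool [ 0.4 -3.3 -0.3] | shift in goal tool [ 0.3 -3.3 -0.2] world [ 3.3 -0.   0.6]
```

Call:
jog_arm:
  increments:
    - [[0,0,0],[2,3.5,0],10]
    - [[0,0,0],[0,0,0],10]
    - [[0,0,0],[0,0,0],45]
    - [[0,0,0],[0,0,0],45]
    - [[0,0,0],[0,0,0],45]
    - [[0,0,0],[0,0,0],45]

```text
t: 16.97
tcp_pos: [364.5, -275.5, 102.9]
eef_rot: [[0.089, -0.988, 0.123], [-0.996, -0.088, 0.01], [0.001, -0.124, -0.992]]
ft_force: [-0.8, 0.4, -0.0]
grip_width: 37.5
```

```bash
python3 -c "
from h import *
plan(5.5-123*np.sin(1.25),88-123*np.cos(1.25),88)
"
```

```text
now rack [-112.7   50.5   87.3] t 16.9667 F rack [-0.8  0.5  0.1] g 37.5
rotvec [-0.0017 -0.0008 -0.0003] | shift in present tool [ 1.3 -1.5 -0.7] | shift in goal tool [ 1.3 -1.5 -0.7] world [ 1.5 -1.2  0.8]
```

Lift clear and retreat to the right.

Call:
jog_arm:
  increments:
    - [[0,0,0],[0,0,-10],45]
    - [[0,0,0],[0,0,-30],45]
    - [[0,0,0],[0,0,-35],45]
    - [[0,0,0],[0,0,-35],45]
    - [[0,0,0],[38,5,0],45]
    - [[0,0,0],[38,5,0],45]
    - [[0,0,0],[38,5,0],45]
    - [[0,0,0],[38,5,0],45]
    - [[0,0,0],[38,5,0],45]
    - [[0,0,0],[38,5,0],45]
    - [[0,0,0],[38,5,0],45]
    - [[0,0,0],[38,5,0],45]

```text
t: 17.97
tcp_pos: [338.3, -584.8, 207.3]
eef_rot: [[0.089, -0.988, 0.123], [-0.996, -0.088, 0.01], [0.001, -0.124, -0.992]]
ft_force: [0.7, 0.6, 0.3]
grip_width: 45.1
```

```bash
python3 -c "
from h import *
t=snap('top','t17.png');snap('scene','s17.png');print(pipe_up(t))
cv2.imwrite('pics/t17z.png',cv2.resize(cv2.imread('pics/t17.png')[105:285,195:335],None,fx=3.3,fy=3.3,interpolation=2))
cv2.imwrite('pics/s17z.png',cv2.resize(cv2.imread('pics/s17.png')[180:340,160:360],None,fx=3.7,fy=3.7,interpolation=2))
"
```

```text
(np.float64(85.78), np.float64(85.74))
```

View pics/t17z.png

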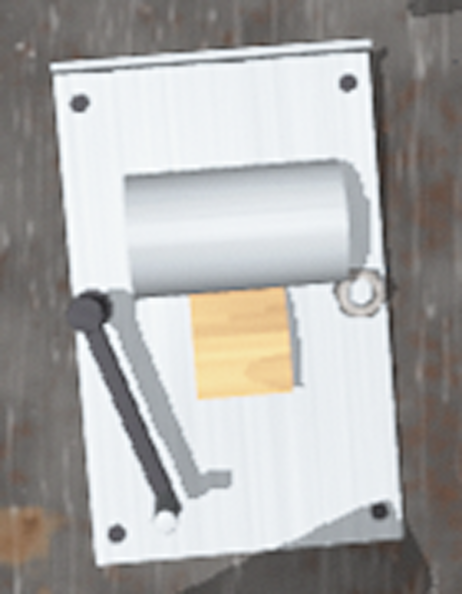

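View pics/s17z.png

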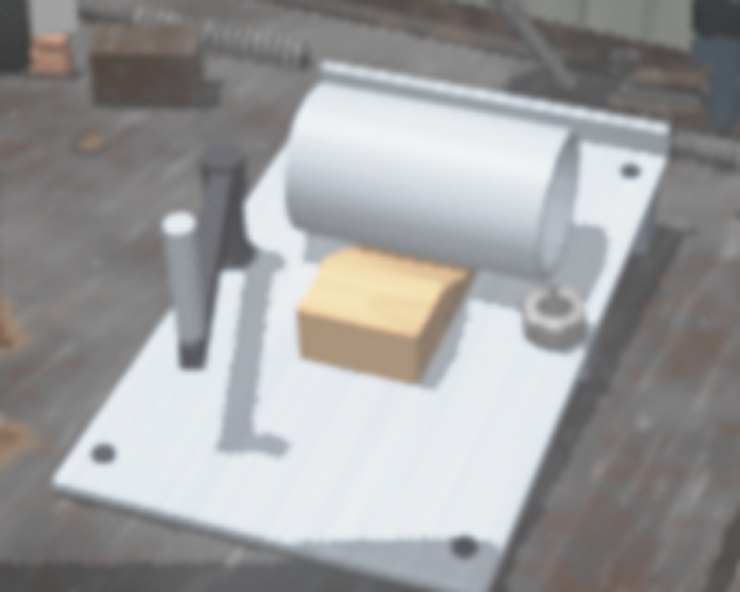

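```bash
python3 -c "
from h import *
t=loadS('t17');T=RT()
q=pl(t,[(195+167/3.3,105+520/3.3)],T,120)[0];print(q,np.arctan2(5.5-q[0],88-q[1]));print(edge(t,0,32))
t=snap('top','t18.png');print(pipe_up(t))
print(r.sign_off())
"
```

```text
[-111.16948857   47.2941811   120.        ] 1.2351030646270238
(np.float64(-54.03), np.float64(-1.0), np.float64(0.002))
(np.float64(85.82), np.float64(85.76))
the job is handed in; nothing more can be done
None
```

The job is done and handed in at about t = 18 s: the chock alone now holds the pipe, and the gate is open at its stop.

- **Chock:** I pushed it up the slope with two fingertips flat on its back. I stopped when the push force rose from about 3.5 N to 6 N with the tool at a standstill. Its back ended at x -54, which puts the toe at about x 36. It is square to the slope and about 4 mm right of the rack's middle, near the pipe's own middle.
- **Gate:** I gripped the upright peg and swung the gate downhill until it held against about 20 N, then let go and moved clear. The top view puts the gate at 1.24 rad, against the stop at 1.25.
- **Pipe:** its uphill edge stayed at 85.8 mm in the top view from start to finish, within about 0.1 mm, including after the gate opened.
- **Nut:** it lies where it was in the before and after pictures.

No check failed. My two estimates of the toe position during the push differed by about 1 mm, so I went by the force rise and the pipe not moving.

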